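Seat a label holder behind a shelf lip and hold it home

TASK

Pick up the loose label holder by its fin and set it flat between the two side rails of the parts shelf, short of the lip, pressing it straight down until the sprung bed under it is fully down. Then, still pressing down, slide it away from you behind (under) the lip, against the hidden sprung clip, until it is fully home against the stops. Finish while holding it there, pressed home (the clip pushes it back out if you let go), and leave the other things on the cart where they are.

Things in the scene. Friction and masses are not known exactly. Their poses are not given: they have to be found in the camera images.
- label_holder: Loose grey plate 90 x 90 x 6 mm with a blank card on top near its front (+x) edge. A grip fin 10 thick (x), 46 long (y) stands across it at x = -10, top 32 over the underside; grasp it from above, closing along x. Origin: centre of the underside; z up; front edge at x = 45. About 0.08 kg. Starts flat on the cart top, front away from the robot (yaw within 0.5 rad of world x).
- rack: Fixed low grey parts shelf 200 (x) x 150 mm, deck 30 high, nut tray at its far end. Origin: on the cart top under the label seat, mid-rails; x is the push direction, away from the robot (yaw within 0.3 rad of world x), z up. In mm: side rails along x, inner faces y = -49 and 49, tops z = 46; sprung bed plate between them x -62 to 44, 84 wide, top z = 40 free, 34 pressed.
- seat (a point): Where the holder's origin may be set down on the free bed: (-14, 0, 40) mm in the shelf's frame, same axes. The holder's front edge is then 15 mm short of the lip.
- lip_edge (a point): Middle of the lip's lower near edge, (46, 0, 42.5) mm in the shelf's frame, same axes. The steel lip spans the rails from x = 46 to 80, underside z = 42.5, top z = 48.5. The holder's top is at z = 46 on the free bed (it catches on the lip) and at z = 40 with the bed down (it passes).
- home (a point): Where the holder's origin is when home: (15.5, 0, 34) mm in the shelf's frame, same axes; the lip lets it rise by up to 2.5 mm. Hidden under the lip are two fixed stops, face at x = 60.5, which the holder's front edge meets, and between them the sprung clip bar, 46 wide, face at x = 52 when free.
- bed (a joint): How far the sprung bed plate is pressed down, m: 0 free, 0.006 fully down. It takes about 2 N to start and 4 N to bottom.
- clip (a joint): How far the hidden clip bar is pushed in, m: 0 free; 0.0085 when the holder is home on the stops. It takes about 6 N to start and 9.5 N at home, plus the holder's friction on bed and lip (some 3 to 6 N more).
- tape_roll: Bystander: roll of orange tape lying flat, 90 mm across, 25 mm tall, left of the shelf. Origin: centre of its underside.
- offcut: Bystander: small flat steel offcut, 50 x 70 x 12 mm, lying between robot and shelf. Origin: centre of its underside.
- big_nut: Bystander: large hex nut, 44 x 38 x 20 mm, lying between robot and shelf. Origin: centre of its underside.

How it is judged:
By the outcome, as a careful person would: the job done as asked, in the order asked, and still so for the second after the job is handed in, while the arm keeps its last pose, push and grip.
It also fails if it takes over 40 s, if anything falls off the work surface, if the arm or the gripper's body presses on something with over 40 N, if the wrist force passes 120 N, or if a joint passes its speed limit or range.

ROBOT

A 7-joint arm with a two-finger parallel gripper is mounted at the origin on a cart in front of the work surface, level with it; the furniture and walls round the work are solid. World frame = base frame: x ahead of the robot, y to its left, z up, the work surface at z = 0. Lengths are in mm, angles in rad, forces in N, time in s.
With the tool pointing down it reaches from about 400 to 875 mm from the base axis. Payload 4.4 kg.
Tool frame: the origin (TCP) lies midway between the tips of the shut fingers; the grasp point (between the pads) lies 19 mm behind it; z points along the fingers, y is the line along which they close (so a half turn about z gives the same grasp; the last joint's range is limited). The gripper opens to 85 mm and grips with 20 to 120 N. Pads are 22 mm wide; open, the fingers measure 114 mm over their backs; the gripper's body (76 mm by 85 mm) begins 54 mm behind the grasp point. The pads swing forward as they close: fully open they stand 13 mm farther back than shut.
Start: joints at [-1.308, 0.628, 0.038, 1.517, -0.027, 0.996, -0.02], TCP at [209.866, 615.202, 231.313] pointing down, gripper open.
Joint ranges: [-3.06, 3.06], [-0.37, 2.12], [-1.25, 1.32], [0.18, 2.47], [-1.1, 4.24], [0.23, 1.98], [-2.94, 2.94]. Speed limits (rad/s): [2.57, 2.57, 3.14, 3.14, 3.14, 3.14, 3.14].

INTERFACE

Orientations are given as [roll, pitch, yaw] about the fixed x, y, z axes, in that order (R = Rz(yaw) Ry(pitch) Rx(roll)).
In Python, from cell import read_state, get_image, finish_job gives the robot as it stands.
- The arm moves only by the tool send_rows, never from a script. Its argument "series" is a list of rows, each an object of numbers: "ax", "ay", "az": the turn, a rotation vector about the tool's x, y, z in rad; "dx", "dy", "dz": the shift along the tool's x, y, z in cm; "hand": the closure, from 0 (fully open) to 1 (shut). In form: [{"ax": .., "ay": .., "az": .., "dx": .., "dy": .., "dz": .., "hand": ..}, ...]. A call has 1 to 10 rows; each row is the pose to reach, as a shift and turn from the pose commanded when the call began, along the tool's axes at that moment; what a row does not reach only later rows make up. A row lasts 1/10 s, in which the tool goes at most 50 mm and 8.59 degrees, less where a joint would pass 70% of its speed; a pose out of reach is approached as far as the arm can. A call with a gripper value outside its range is refused whole. The fingers move at their own pace and stop on an object; the grip force is fixed at half the most. Time passes only in rows, so rows that repeat a pose let the fingers close. It gives the time, the measured TCP pose, the force, the opening and the grip force at its end, in the units of the state.
- read_state(): the state, without advancing time (a new reading comes with each control period).
- get_image(name): name is "scene" or "top"; returns a dict with "pixels" (400x640x3 uint8, red, green, blue), "mtx" (3x3 intrinsics, pixels), "R" (3x3) and "t" (3): a world point X has camera coordinates R X + t. Camera axes: x right, y down, z forward; pixel columns grow to the right and rows downward; lengths in mm; the calibration is good to about 2 mm. A picture is of the moment at which its call begins. There is no depth.
- finish_job(): hands the job in; it is judged then, once.
The state is a dict: "clock": time; "qpos": joint angles; "qd": joint speeds; "tau": joint torques, N m; "eef_pos": TCP position; "tool_rot": TCP orientation; "force": force on the tool from outside, world axes, zero at the start; "torque": the same for the moment, N m; "width": finger opening in mm; "gripper_force": force on a finger pad.
Only numpy, scipy, OpenCV 4.12 (cv2) and the standard library are available. Lean on these libraries where they do the work, as an engineer would, in place of code of your own. Each camera call takes 0.05 s, during which the arm holds its last target. There are 200 camera calls.

## Working session

There is one attempt and no reset: what is moved stays moved. The work goes in short steps, Python scripts to look and compute and a tool call to move; the robot and the scene stay as the last step left them, time stands still between calls to the robot, and variables do not carry over. Pictures are saved under pics/ and viewed, at most 10 in all, crops included, and the job is handed in when it is done.

Besides the shell and the picture viewer there is one more tool, called after "Request:" by a JSON object that holds its "fn" and its "kwargs". send_rows: Moves the arm, as the interface text tells. Its arguments: {"type":"object","properties":{"series":{"type":"array","items":{"type":"object","properties":{"ax":{"type":"number"},"ay":{"type":"number"},"az":{"type":"number"},"dx":{"type":"number"},"dy":{"type":"number"},"dz":{"type":"number"},"hand":{"type":"number"}}}}},"required":["series"]}

```bash
mkdir -p pics
python3 - <<'E'
from cell import *
import cv2,pickle
d={}
for n in("scene","top"):
    g=get_image(n);d[n]=g;cv2.imwrite(f"pics/{n}0.png",g["pixels"][:,:,::-1])
    print(n,g["mtx"],g["R"],g["t"])
pickle.dump(d,open("im0.pkl","wb"))
s=read_state();print(s)
E
```

```text
scene [[385.80165858   0.         323.51769063]
 [  0.         385.80165858 193.9126907 ]
 [  0.           0.           1.        ]] [[-0.61498184 -0.78830091  0.01946804]
 [-0.39010596  0.28269438 -0.87629974]
 [ 0.68528437 -0.54650303 -0.4813728 ]] [354.22965391 231.89262688 597.08994963]
top [[377.10993581   0.         319.34491356]
 [  0.         377.10993581 198.64997513]
 [  0.           0.           1.        ]] [[-9.50627569e-03 -9.99954806e-01  1.31668689e-04]
 [-9.91186741e-01  9.40552109e-03 -1.32137734e-01]
 [ 1.32130523e-01 -1.38664598e-03 -9.91231356e-01]] [ 83.41469985 488.53527332 988.98319018]
{'clock': 0.1, 'qpos': array([-1.30780342,  0.62925905,  0.03845702,  1.51827743, -0.02696196,
        0.99631791, -0.01998985]), 'qd': array([-1.21991960e-03, -6.67645688e-04,  2.91804437e-05, -1.28815537e-03,
       -8.35509839e-04, -1.19878332e-03,  1.28250950e-04]), 'tau': array([ 3.95959927e-03, -5.64544344e+01,  1.23063136e+00, -1.93977785e+01,
        1.12128735e-02,  5.36303764e-03,  1.16148968e-05]), 'eef_pos': array([209.68964778, 614.64366533, 230.47476857]), 'tool_rot': array([-3.13985004e+00,  5.73957812e-05,  2.81282052e+00]), 'force': array([ 0.79564845, -0.54281013, -0.69524485]), 'torque': array([-0.01834397,  0.05912567, -0.07079558]), 'gripper_force': 0.0, 'width': 85.48673489851575}
```

View pics/scene0.png

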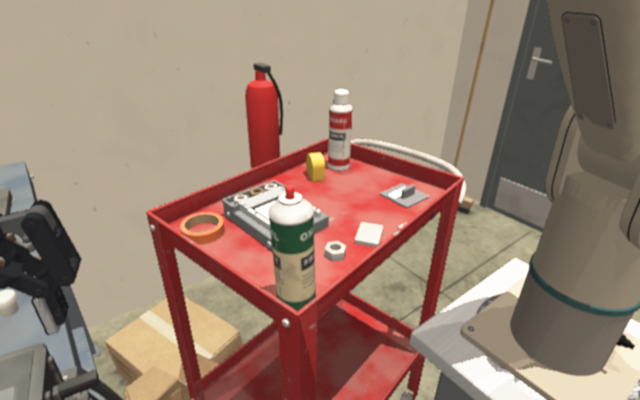

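View pics/top0.png

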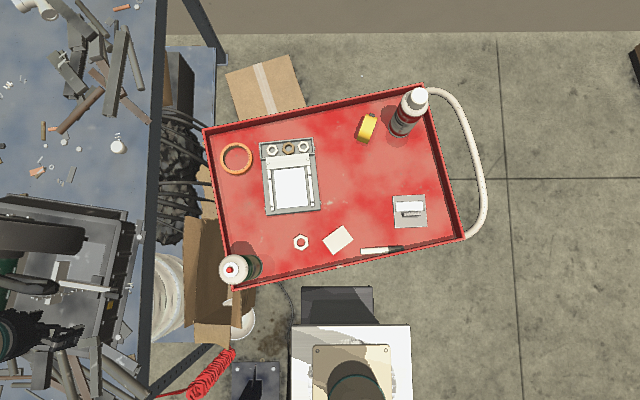

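The scene view shows the shelf near (270,210), the holder near (405,193), and the tape, offcut and nut. In the top view the holder is at (410,210), the shelf at (290,175), the nut at (301,242) and the offcut at (338,240). I'll enlarge the holder and shelf next.

```bash
cat > h.py <<'E'
import numpy as np,cv2
def ray(g,px,z):
    px=np.atleast_2d(np.array(px,float)); K=g["mtx"];R=np.array(g["R"]);t=np.array(g["t"])
    d=np.c_[px,np.ones(len(px))]@np.linalg.inv(K).T@R; c=-R.T@t
    z=np.broadcast_to(z,len(px)); return c+d*((z-c[2])/d[:,2])[:,None]
def proj(g,X):
    p=(np.atleast_2d(X)@np.array(g["R"]).T+np.array(g["t"]))@g["mtx"].T; return p[:,:2]/p[:,2:]
E
python3 - <<'E'
import pickle,cv2,numpy as np
from h import *
d=pickle.load(open("im0.pkl","rb"));g=d["top"];p=g["pixels"][:,:,::-1]
a=cv2.resize(p[130:220,250:330],None,fx=5,fy=5,interpolation=cv2.INTER_CUBIC)
b=cv2.resize(p[180:240,380:435],None,fx=5,fy=5,interpolation=cv2.INTER_CUBIC)
c=np.zeros((450,400+275+10,3),np.uint8);c[:,:400]=a;c[:300,410:]=b
cv2.imwrite("pics/crop0.png",c)
hsv=cv2.cvtColor(p.copy(),cv2.COLOR_BGR2HSV)
m=((hsv[...,1]<70)).astype(np.uint8)
for nm,(x0,y0,x1,y1) in dict(hold=(380,180,435,240),rack=(252,130,328,222),nut=(285,228,315,256),off=(318,222,358,258)).items():
    mm=m[y0:y1,x0:x1]; cs,_=cv2.findContours(mm,0,2);k=max(cs,key=cv2.contourArea)
    r=cv2.minAreaRect(k);bx=cv2.boxPoints(r)+[x0,y0]
    z=dict(hold=6,rack=40,nut=20,off=12)[nm]
    w=ray(g,bx,z);print(nm,bx.round(1).tolist(),w.round(1).tolist(),w.mean(0).round(1))
E
```

```text
hold [[391.6, 195.8], [424.4, 193.2], [427.0, 226.0], [394.2, 228.6]] [[498.8, -122.3, 6.0], [505.3, -213.9, 6.0], [414.1, -216.9, 6.0], [407.7, -126.4, 6.0]] [ 456.5 -169.8    6. ]
rack [[257.8, 142.2], [313.2, 136.4], [320.9, 209.7], [265.5, 215.6]] [[646.0, 246.2, 40.0], [661.1, 94.0, 40.0], [458.3, 74.8, 40.0], [444.0, 223.1, 40.0]] [552.3 159.6  40. ]
nut [[294.0, 249.0], [294.0, 234.0], [308.0, 234.0], [308.0, 249.0]] [[354.8, 148.3, 20.0], [395.0, 148.3, 20.0], [394.7, 110.4, 20.0], [354.4, 110.6, 20.0]] [374.7 129.4  20. ]
off [[321.7, 239.8], [342.5, 224.8], [353.1, 239.4], [332.4, 254.5]] [[378.8, 73.4, 12.0], [419.3, 16.1, 12.0], [379.1, -12.2, 12.0], [338.9, 44.9, 12.0]] [379.   30.5  12. ]
```

View pics/crop0.png

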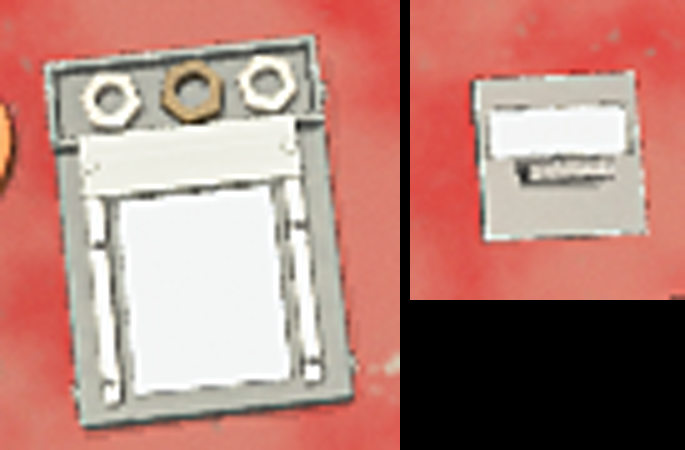

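The crop shows the shelf with its white bed at crop (120-290,190-390), rails on both sides and the lip above the bed. The holder has its card towards +x and the fin just behind it. Next I'll fit the bed, rails and holder.

```bash
cat >> h.py <<'E'
def fit(g,box,z,cond):
    x0,y0,x1,y1=box
    p=cv2.resize(g["pixels"][y0:y1,x0:x1],None,fx=6,fy=6,interpolation=cv2.INTER_CUBIC)
    m=cond(cv2.cvtColor(p,cv2.COLOR_RGB2HSV)).astype(np.uint8)
    m=cv2.morphologyEx(m,cv2.MORPH_OPEN,np.ones((15,15)))
    cs,_=cv2.findContours(m,0,1);k=max(cs,key=cv2.contourArea).reshape(-1,2)
    w=ray(g,(k+.5)/6-.5+[x0,y0],z)
    r=cv2.minAreaRect(w[:,:2].astype(np.float32)); b=cv2.boxPoints(r)
    a=np.deg2rad(r[2]); a=(a+np.pi/4)%(np.pi/2)-np.pi/4
    return np.array(r[0]),r[1],a,b
E
python3 - <<'E'
import pickle
from h import *
d=pickle.load(open("im0.pkl","rb"));g=d["top"]
for nm,box,z,f in [("hold",(380,180,435,240),6,lambda h:h[...,1]<80),
  ("rack",(252,130,328,222),30,lambda h:h[...,1]<80),
  ("bed",(270,165,312,212),40,lambda h:h[...,2]>240)]:
    c,s,a,b=fit(g,box,z,f);print(nm,c.round(1),np.round(s,1),a.round(4),b.round(1).tolist())
E
```

```text
hold [ 456.7 -169.9] [90.8 92. ] 0.0358 [[409.70001220703125, -125.5], [413.0, -217.5], [503.70001220703125, -214.1999969482422], [500.3999938964844, -122.30000305175781]]
rack [554.5 160.1] [206.8 154.2] 0.0992 [[444.0, 226.60000610351562], [459.29998779296875, 73.0999984741211], [665.0999755859375, 93.5999984741211], [649.7999877929688, 247.0]]
bed [519.7 157. ] [104.7  82.9] 0.0997 [[463.5, 193.10000610351562], [471.79998779296875, 110.5999984741211], [575.9000244140625, 121.0], [567.7000122070312, 203.5]]
```

```bash
cat >> h.py <<'E'
from scipy.spatial.transform import Rotation as Ro
def go(s,pos,yaw,roll=np.pi):
    R=Ro.from_euler('xyz',s["tool_rot"]); T=Ro.from_euler('xyz',[roll,0,yaw])
    d=R.inv().apply(np.array(pos)-s["eef_pos"])/10; a=(R.inv()*T).as_rotvec()
    print("d cm",d.round(2),"a",a.round(3),"| pos",s["eef_pos"].round(1),"rot",s["tool_rot"].round(3),"F",s["force"].round(1),"w",round(s["width"],1),"t",s["clock"])
E
python3 - <<'E'
import pickle
from h import *
from cell import read_state
d=pickle.load(open("im0.pkl","rb"))
def tri(a,b):
    P=[d[n]["mtx"]@np.c_[d[n]["R"],d[n]["t"]] for n in("scene","top")]
    X=cv2.triangulatePoints(P[0],P[1],np.array(a,float),np.array(b,float));return (X[:3]/X[3]).ravel().round()
print("green top",tri((290,190),(231,269)),"spray top",tri((341,93),(417,96)))
s=read_state()
go(s,(430,330,380),2.2);go(s,(447,-170,150),1.607)
E
```

```text
green top [313. 271. 219.] spray top [ 698. -148.  220.]
d cm [-30.04 -19.85 -14.92] a [-0.002  0.001  0.613] | pos [209.7 614.6 230.5] rot [-3.14   0.     2.813] F [ 0.8 -0.5 -0.7] w 85.5 t 0.1
d cm [-47.79 -66.59   8.17] a [-1.000e-03  1.000e-03  1.206e+00] | pos [209.7 614.6 230.5] rot [-3.14   0.     2.813] F [ 0.8 -0.5 -0.7] w 85.5 t 0.1
```

Request:
{"fn": "send_rows", "kwargs": {"series": [{"dx": -3,"dy": -1,"dz": -5,"az": 0.1,"hand": 0},{"dx": -6,"dy": -3,"dz": -9,"az": 0.2,"hand": 0},{"dx": -10,"dy": -6,"dz": -12,"az": 0.3,"hand": 0},{"dx": -15,"dy": -9,"dz": -14,"az": 0.4,"hand": 0},{"dx": -20,"dy": -12,"dz": -15,"az": 0.5,"hand": 0},{"dx": -25,"dy": -16,"dz": -15,"az": 0.6,"hand": 0},{"dx": -30,"dy": -20,"dz": -15,"az": 0.6,"hand": 0},{"dx": -32,"dy": -25,"dz": -15,"az": 0.7,"hand": 0},{"dx": -33,"dy": -30,"dz": -15,"az": 0.8,"hand": 0},{"dx": -35,"dy": -35,"dz": -15,"az": 0.9,"hand": 0}]}}

```text
invalid input at $.series[0]: expected keys ax, ay, az, dx, dy, dz, hand
```

Run:
```python
from h import *
from cell import read_state
s=read_state();print(s["qpos"].round(2));go(s,(447,-170,120),1.607)
```

```text
[-1.31  0.63  0.04  1.52 -0.03  1.   -0.02]
d cm [-47.79 -66.58  11.17] a [-1.000e-03  1.000e-03  1.206e+00] | pos [209.7 614.6 230.5] rot [-3.14   0.     2.813] F [ 0.8 -0.5 -0.7] w 85.5 t 0.1
```

Request:
{"fn": "send_rows", "kwargs": {"series": [{"ax": 0,"ay": 0,"dx": -3,"dy": -1,"dz": -5,"az": 0.1,"hand": 0},{"ax": 0,"ay": 0,"dx": -6,"dy": -3,"dz": -9,"az": 0.2,"hand": 0},{"ax": 0,"ay": 0,"dx": -10,"dy": -6,"dz": -12,"az": 0.3,"hand": 0},{"ax": 0,"ay": 0,"dx": -15,"dy": -9,"dz": -14,"az": 0.4,"hand": 0},{"ax": 0,"ay": 0,"dx": -20,"dy": -12,"dz": -15,"az": 0.5,"hand": 0},{"ax": 0,"ay": 0,"dx": -25,"dy": -16,"dz": -15,"az": 0.6,"hand": 0},{"ax": 0,"ay": 0,"dx": -30,"dy": -20,"dz": -15,"az": 0.6,"hand": 0},{"ax": 0,"ay": 0,"dx": -32,"dy": -25,"dz": -15,"az": 0.7,"hand": 0},{"ax": 0,"ay": 0,"dx": -33,"dy": -30,"dz": -15,"az": 0.8,"hand": 0},{"ax": 0,"ay": 0,"dx": -35,"dy": -35,"dz": -15,"az": 0.9,"hand": 0}]}}

```text
clock: 1.1
eef_pos: [421.5, 236.3, 380.4]
tool_rot: [-3.141, 0.0, 1.908]
force: [1.5, 0.1, -0.3]
width: 85.8
gripper_force: 0.0
```

Run:
```python
from h import *
from cell import read_state
s=read_state();print(s["qpos"].round(2));go(s,(447,-170,120),1.607)
```

```text
[-0.86  0.25  0.37  1.74 -0.1   1.17 -0.12]
d cm [-39.18 -11.03  26.06] a [-0.     0.     0.301] | pos [421.5 236.3 380.4] rot [-3.141  0.     1.908] F [ 1.5  0.1 -0.3] w 85.8 t 1.1
```

Request:
{"fn": "send_rows", "kwargs": {"series": [{"ax": 0,"ay": 0,"az": 0.1,"dx": -4,"dy": -1,"dz": 0,"hand": 0},{"ax": 0,"ay": 0,"az": 0.2,"dx": -8,"dy": -2,"dz": 2,"hand": 0},{"ax": 0,"ay": 0,"az": 0.3,"dx": -12,"dy": -3,"dz": 4,"hand": 0},{"ax": 0,"ay": 0,"az": 0.3,"dx": -16,"dy": -4,"dz": 7,"hand": 0},{"ax": 0,"ay": 0,"az": 0.3,"dx": -20,"dy": -5,"dz": 10,"hand": 0},{"ax": 0,"ay": 0,"az": 0.3,"dx": -24,"dy": -6,"dz": 13,"hand": 0},{"ax": 0,"ay": 0,"az": 0.3,"dx": -28,"dy": -8,"dz": 16,"hand": 0},{"ax": 0,"ay": 0,"az": 0.3,"dx": -32,"dy": -9,"dz": 19,"hand": 0},{"ax": 0,"ay": 0,"az": 0.3,"dx": -36,"dy": -10,"dz": 22,"hand": 0},{"ax": 0,"ay": 0,"az": 0.3,"dx": -39.2,"dy": -11,"dz": 25,"hand": 0}]}}

```text
clock: 2.1
eef_pos: [449.3, -166.6, 132.0]
tool_rot: [3.141, 0.0, 1.613]
force: [0.5, -0.8, 1.0]
width: 85.8
gripper_force: 0.0
```

Run:
```python
from h import *
from cell import *
s=read_state();print(s["qpos"].round(2));go(s,(447,-170,9),1.607)
g=get_image("scene");g2=get_image("top")
cv2.imwrite("pics/s1.png",np.hstack([cv2.resize(g["pixels"][100:250,330:480,::-1],(400,400)),cv2.resize(g2["pixels"][150:270,350:470,::-1],(400,400))]))
```

```text
[ 0.05  0.57  0.37  2.09 -0.39  0.54  0.73]
d cm [-0.32 -0.25 12.3 ] a [0.001 0.    0.006] | pos [ 449.3 -166.6  132. ] rot [3.141 0.    1.613] F [ 0.5 -0.8  1. ] w 85.8 t 2.1
```

View pics/s1.png

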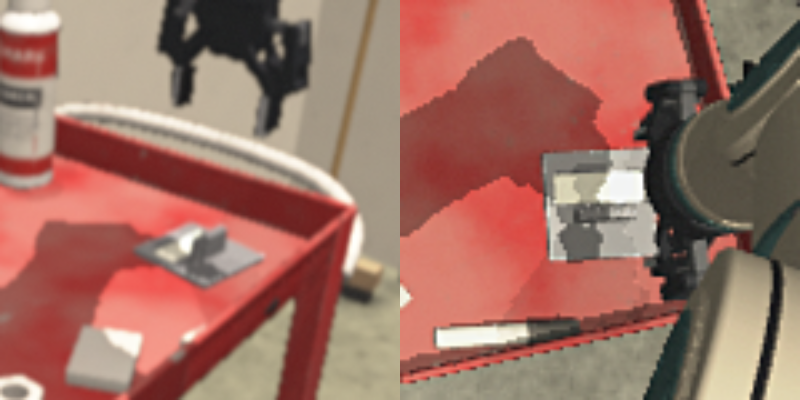

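The gripper hangs squarely over the holder, with the fin at (605,212) in the right panel under its left finger column. Down and grasp.

Request:
{"fn": "send_rows", "kwargs": {"series": [{"ax": 0,"ay": 0,"az": 0,"dx": -0.3,"dy": -0.2,"dz": 4,"hand": 0},{"ax": 0,"ay": 0,"az": 0,"dx": -0.3,"dy": -0.2,"dz": 8,"hand": 0},{"ax": 0,"ay": 0,"az": 0,"dx": -0.3,"dy": -0.2,"dz": 10.5,"hand": 0},{"ax": 0,"ay": 0,"az": 0,"dx": -0.3,"dy": -0.2,"dz": 11.5,"hand": 0},{"ax": 0,"ay": 0,"az": 0,"dx": -0.3,"dy": -0.2,"dz": 11.8,"hand": 0},{"ax": 0,"ay": 0,"az": 0,"dx": -0.3,"dy": -0.2,"dz": 11.8,"hand": 0}]}}

```text
clock: 2.8
eef_pos: [447.5, -167.8, 15.7]
tool_rot: [3.141, 0.0, 1.613]
force: [-0.1, 0.1, -0.5]
width: 85.3
gripper_force: 0.0
```

Run:
```python
from h import *
from cell import *
s=read_state();go(s,(447,-170,9),1.607)
```

```text
d cm [-0.21 -0.06  0.67] a [0.001 0.    0.006] | pos [ 447.5 -167.8   15.7] rot [3.141 0.    1.613] F [-0.1  0.1 -0.5] w 85.3 t 2.8
```

Request:
{"fn": "send_rows", "kwargs": {"series": [{"ax": 0,"ay": 0,"az": 0,"dx": -0.2,"dy": 0,"dz": 0.6,"hand": 0},{"ax": 0,"ay": 0,"az": 0,"dx": -0.2,"dy": 0,"dz": 0.6,"hand": 0.5},{"ax": 0,"ay": 0,"az": 0,"dx": -0.2,"dy": 0,"dz": 0.6,"hand": 1},{"ax": 0,"ay": 0,"az": 0,"dx": -0.2,"dy": 0,"dz": 0.6,"hand": 1},{"ax": 0,"ay": 0,"az": 0,"dx": -0.2,"dy": 0,"dz": 0.6,"hand": 1},{"ax": 0,"ay": 0,"az": 0,"dx": -0.2,"dy": 0,"dz": 0.6,"hand": 1},{"ax": 0,"ay": 0,"az": 0,"dx": -0.2,"dy": 0,"dz": 0.6,"hand": 1},{"ax": 0,"ay": 0,"az": 0,"dx": -0.2,"dy": 0,"dz": 0.6,"hand": 1}]}}

```text
clock: 3.6
eef_pos: [447.2, -169.9, 9.4]
tool_rot: [3.141, -0.0, 1.613]
force: [-0.6, 0.2, 5.5]
width: 8.6
gripper_force: 59.8
```

Run:
```python
from h import *
from cell import *
s=read_state();print(s["gripper_force"],s["torque"]);go(s,(447,-170,150),1.607)
```

```text
59.77967083454132 [ 0.02856959  0.13991193 -0.04282741]
d cm [-1.000e-02 -2.000e-02 -1.406e+01] a [ 0.    -0.     0.006] | pos [ 447.2 -169.9    9.4] rot [ 3.141 -0.     1.613] F [-0.6  0.2  5.5] w 8.6 t 3.6
```

Request:
{"fn": "send_rows", "kwargs": {"series": [{"ax": 0,"ay": 0,"az": 0,"dx": 0,"dy": 0,"dz": -2,"hand": 1},{"ax": 0,"ay": 0,"az": 0,"dx": 0,"dy": 0,"dz": -5,"hand": 1},{"ax": 0,"ay": 0,"az": 0,"dx": 0,"dy": 0,"dz": -9,"hand": 1},{"ax": 0,"ay": 0,"az": 0,"dx": 3,"dy": 0,"dz": -11,"hand": 1},{"ax": 0,"ay": 0,"az": 0,"dx": 6,"dy": 0,"dz": -11,"hand": 1},{"ax": 0,"ay": 0,"az": 0,"dx": 10,"dy": 1,"dz": -11,"hand": 1},{"ax": 0,"ay": 0,"az": 0,"dx": 14,"dy": 2,"dz": -11,"hand": 1},{"ax": 0,"ay": 0,"az": 0,"dx": 18,"dy": 3,"dz": -11,"hand": 1},{"ax": 0,"ay": 0,"az": 0,"dx": 21,"dy": 4,"dz": -11,"hand": 1},{"ax": 0,"ay": 0,"az": 0,"dx": 24,"dy": 5,"dz": -11,"hand": 1}]}}

```text
clock: 4.6
eef_pos: [486.8, 73.8, 118.8]
tool_rot: [-3.141, 0.0, 1.614]
force: [0.9, 0.0, -1.1]
width: 8.7
gripper_force: 59.0
```

Run:
```python
from h import *
from cell import *
s=read_state();print(s["gripper_force"],s["torque"]);go(s,(505,155.6,95),1.670)
```

```text
58.96840810775757 [-0.01803131 -0.03117655  0.00460089]
d cm [8.09 2.17 2.38] a [-0.001  0.    -0.056] | pos [486.8  73.8 118.8] rot [-3.141  0.     1.614] F [ 0.9  0.  -1.1] w 8.7 t 4.6
```

Request:
{"fn": "send_rows", "kwargs": {"series": [{"ax": 0,"ay": 0,"az": -0.03,"dx": 3,"dy": 1,"dz": 0,"hand": 1},{"ax": 0,"ay": 0,"az": -0.056,"dx": 5.5,"dy": 1.5,"dz": 0.5,"hand": 1},{"ax": 0,"ay": 0,"az": -0.056,"dx": 7.5,"dy": 2.2,"dz": 1,"hand": 1},{"ax": 0,"ay": 0,"az": -0.056,"dx": 7.8,"dy": 2.2,"dz": 2,"hand": 1},{"ax": 0,"ay": 0,"az": -0.056,"dx": 7.8,"dy": 2.2,"dz": 2.4,"hand": 1},{"ax": 0,"ay": 0,"az": -0.056,"dx": 7.8,"dy": 2.2,"dz": 2.4,"hand": 1}]}}

```text
clock: 5.2
eef_pos: [504.6, 149.0, 94.2]
tool_rot: [-3.139, 0.001, 1.667]
force: [0.1, -0.2, -0.4]
width: 8.7
gripper_force: 59.0
```

Run:
```python
from h import *
from cell import *
s=read_state();go(s,(505,155.6,49.4),1.670)
g=get_image("top");g2=get_image("scene")
cv2.imwrite("pics/s2.png",np.hstack([cv2.resize(g["pixels"][120:230,235:345,::-1],(400,400),interpolation=2),cv2.resize(g2["pixels"][150:260,215:325,::-1],(400,400),interpolation=2)]))
import pickle;pickle.dump({"top":g,"scene":g2},open("im2.pkl","wb"))
```

```text
d cm [0.66 0.11 4.48] a [-0.002  0.001 -0.003] | pos [504.6 149.   94.2] rot [-3.139e+00  1.000e-03  1.667e+00] F [ 0.1 -0.2 -0.4] w 8.7 t 5.2
```

View pics/s2.png

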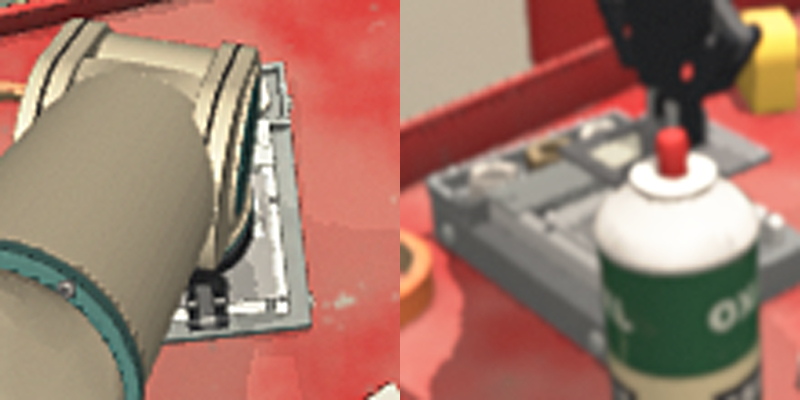

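The top view is mostly hidden by the arm. In the scene crop the held holder is level above the shelf, with its right corner at crop (770,157), i.e. scene pixel (316.8,193.2). I'll check that against the prediction.

Run:
```python
import pickle
from h import *
g=pickle.load(open("im2.pkl","rb"))["scene"]
a=1.667-np.pi/2;R=Ro.from_euler('z',a)
o=np.array([504.6,149,94.2-9.4])+R.apply([10,0,0])
for c in([-45,-45,6],[-45,-45,0],[45,-45,6],[-45,45,6]):print(c,proj(g,o+R.apply(c)).round(1))
for c in([-100,-75,30],[100,75,30],):print("rack",proj(g,np.array([528.8,158,0])+Ro.from_euler('z',.0995).apply(c)).round(1))
h=ray(g,[[316.8,193.2]],o[2]+5);print(h, o+R.apply([-45,-45,5]))
```

```text
[-45, -45, 6] [[316.5 192. ]]
[-45, -45, 0] [[316.4 194.4]]
[45, -45, 6] [[289.8 177.9]]
[-45, 45, 6] [[283.2 206.3]]
rack [[336.5 219.6]]
rack [[227.4 208. ]]
[[470.81021745 102.40452504  89.8       ]] [474.08433073 100.84614316  89.8       ]
```

Prediction matches within ~2 px.

Request:
{"fn": "send_rows", "kwargs": {"series": [{"ax": 0,"ay": 0,"az": 0,"dx": 0.5,"dy": 0.1,"dz": 1.2,"hand": 1},{"ax": 0,"ay": 0,"az": 0,"dx": 0.5,"dy": 0.1,"dz": 2.4,"hand": 1},{"ax": 0,"ay": 0,"az": 0,"dx": 0.5,"dy": 0.1,"dz": 3.0,"hand": 1},{"ax": 0,"ay": 0,"az": 0,"dx": 0.5,"dy": 0.1,"dz": 3.0,"hand": 1},{"ax": 0,"ay": 0,"az": 0,"dx": 0.5,"dy": 0.1,"dz": 3.0,"hand": 1}]}}

```text
clock: 5.8
eef_pos: [506.1, 155.6, 64.8]
tool_rot: [-3.141, 0.0, 1.668]
force: [-0.1, 0.5, -0.6]
width: 8.3
gripper_force: 59.0
```

Run:
```python
from h import *
from cell import *
s=read_state();go(s,(505,155.6,49.4),1.670)
```

```text
d cm [ 0.01 -0.11  1.54] a [-0.001  0.    -0.002] | pos [506.1 155.6  64.8] rot [-3.141  0.     1.668] F [-0.1  0.5 -0.6] w 8.3 t 5.8
```

Request:
{"fn": "send_rows", "kwargs": {"series": [{"ax": 0,"ay": 0,"az": 0,"dx": 0,"dy": -0.1,"dz": 0.5,"hand": 1},{"ax": 0,"ay": 0,"az": 0,"dx": 0,"dy": -0.1,"dz": 1.0,"hand": 1},{"ax": 0,"ay": 0,"az": 0,"dx": 0,"dy": -0.1,"dz": 1.3,"hand": 1},{"ax": 0,"ay": 0,"az": 0,"dx": 0,"dy": -0.1,"dz": 1.5,"hand": 1},{"ax": 0,"ay": 0,"az": 0,"dx": 0,"dy": -0.1,"dz": 1.5,"hand": 1}]}}

```text
clock: 6.3
eef_pos: [505.1, 155.7, 49.8]
tool_rot: [-3.141, 0.0, 1.669]
force: [0.6, 0.4, -0.2]
width: 8.7
gripper_force: 59.0
```

Run:
```python
from h import *
from cell import *
s=read_state();print(s["torque"]);go(s,(505,155.6,43.4),1.670)
```

```text
[ 0.0330087   0.03322234 -0.00145618]
d cm [-0.01 -0.01  0.64] a [-0.     0.    -0.001] | pos [505.1 155.7  49.8] rot [-3.141  0.     1.669] F [ 0.6  0.4 -0.2] w 8.7 t 6.3
```

Seated at the free-bed height with no side forces. Pressing down, slightly past bottom.

Request:
{"fn": "send_rows", "kwargs": {"series": [{"ax": 0,"ay": 0,"az": 0,"dx": 0,"dy": 0,"dz": 0.2,"hand": 1},{"ax": 0,"ay": 0,"az": 0,"dx": 0,"dy": 0,"dz": 0.4,"hand": 1},{"ax": 0,"ay": 0,"az": 0,"dx": 0,"dy": 0,"dz": 0.6,"hand": 1},{"ax": 0,"ay": 0,"az": 0,"dx": 0,"dy": 0,"dz": 0.7,"hand": 1},{"ax": 0,"ay": 0,"az": 0,"dx": 0,"dy": 0,"dz": 0.7,"hand": 1}]}}

```text
clock: 6.8
eef_pos: [505.3, 155.8, 43.4]
tool_rot: [3.141, -0.0, 1.669]
force: [-1.0, -0.9, 4.5]
width: 8.6
gripper_force: 59.6
```

Run:
```python
from h import *
from cell import *
s=read_state();print(s["torque"]);go(s,(505,155.6,43.4),1.670)
```

```text
[-0.08460558  0.26337875 -0.00397281]
d cm [-0.02 -0.04  0.  ] a [ 0.    -0.    -0.001] | pos [505.3 155.8  43.4] rot [ 3.141 -0.     1.669] F [-1.  -0.9  4.5] w 8.6 t 6.8
```

Close to bottom; press a little more to confirm it has bottomed.

Request:
{"fn": "send_rows", "kwargs": {"series": [{"ax": 0,"ay": 0,"az": 0,"dx": 0,"dy": 0,"dz": 0.1,"hand": 1},{"ax": 0,"ay": 0,"az": 0,"dx": 0,"dy": 0,"dz": 0.2,"hand": 1},{"ax": 0,"ay": 0,"az": 0,"dx": 0,"dy": 0,"dz": 0.2,"hand": 1},{"ax": 0,"ay": 0,"az": 0,"dx": 0,"dy": 0,"dz": 0.2,"hand": 1}]}}

```text
clock: 7.2
eef_pos: [505.4, 155.8, 43.2]
tool_rot: [3.141, -0.002, 1.668]
force: [-4.5, -1.7, 23.2]
width: 8.5
gripper_force: 62.3
```

Run:
```python
from h import *
from cell import *
s=read_state();print(s["torque"]);go(s,(505,155.6,43.4),1.670)
```

```text
[-0.18300992  1.11891423 -0.02568727]
d cm [-0.02 -0.04 -0.02] a [ 0.001 -0.002 -0.002] | pos [505.4 155.8  43.2] rot [ 3.141e+00 -2.000e-03  1.668e+00] F [-4.5 -1.7 23.2] w 8.5 t 7.2
```

Bottomed (23 N). Ease slightly and slide.

Request:
{"fn": "send_rows", "kwargs": {"series": [{"ax": 0,"ay": 0,"az": 0,"dx": 0,"dy": 0.3,"dz": -0.08,"hand": 1},{"ax": 0,"ay": 0,"az": 0,"dx": 0,"dy": 0.6,"dz": -0.08,"hand": 1},{"ax": 0,"ay": 0,"az": 0,"dx": 0,"dy": 0.9,"dz": -0.08,"hand": 1},{"ax": 0,"ay": 0,"az": 0,"dx": 0,"dy": 1.2,"dz": -0.08,"hand": 1},{"ax": 0,"ay": 0,"az": 0,"dx": 0,"dy": 1.5,"dz": -0.08,"hand": 1},{"ax": 0,"ay": 0,"az": 0,"dx": 0,"dy": 1.8,"dz": -0.08,"hand": 1},{"ax": 0,"ay": 0,"az": 0,"dx": 0,"dy": 1.8,"dz": -0.08,"hand": 1}]}}

```text
clock: 7.9
eef_pos: [511.5, 156.6, 43.1]
tool_rot: [-3.12, -0.004, 1.669]
force: [-20.7, -3.4, 33.5]
width: 8.8
gripper_force: 64.0
```

Run:
```python
from h import *
from cell import *
s=read_state();print(s["torque"]);go(s,(505+29.4,155.6+2.9,43.4),1.670)
```

```text
[-0.64286442  4.1357359  -0.01630009]
d cm [-0.04  2.3  -0.08] a [-0.021 -0.004 -0.001] | pos [511.5 156.6  43.1] rot [-3.12  -0.004  1.669] F [-20.7  -3.4  33.5] w 8.8 t 7.9
```

Stuck after 6 mm: the drag is about 0.6 of the down-force, so friction from over-pressing is likely. I'll back off the lead and lower the pressure.

Request:
{"fn": "send_rows", "kwargs": {"series": [{"ax": 0,"ay": 0,"az": 0,"dx": 0,"dy": -0.6,"dz": 0,"hand": 1},{"ax": 0,"ay": 0,"az": 0,"dx": 0,"dy": -0.9,"dz": -0.05,"hand": 1},{"ax": 0,"ay": 0,"az": 0,"dx": 0,"dy": -0.9,"dz": -0.1,"hand": 1},{"ax": 0,"ay": 0,"az": 0,"dx": 0,"dy": -0.9,"dz": -0.1,"hand": 1}]}}

```text
clock: 8.3
eef_pos: [512.1, 156.7, 43.4]
tool_rot: [-3.138, -0.001, 1.669]
force: [-5.4, -1.0, 10.8]
width: 8.7
gripper_force: 60.6
```

Run:
```python
from h import *
from cell import *
s=read_state();print(s["torque"]);go(s,(505+29.4,155.6+2.9,43.4),1.670)
g2=get_image("scene");g=get_image("top")
cv2.imwrite("pics/s3.png",np.hstack([cv2.resize(g["pixels"][120:230,235:345,::-1],(400,400),interpolation=2),cv2.resize(g2["pixels"][160:240,240:320,::-1],(400,400),interpolation=2)]))
```

```text
[-0.17816113  1.09374004 -0.0325163 ]
d cm [-0.04  2.24 -0.01] a [-0.004 -0.001 -0.001] | pos [512.1 156.7  43.4] rot [-3.138e+00 -1.000e-03  1.669e+00] F [-5.4 -1.  10.8] w 8.7 t 8.3
```

View pics/s3.png

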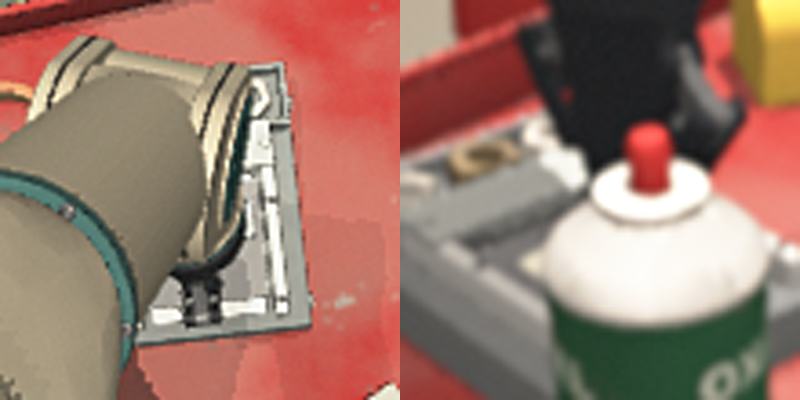

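The picture shows the holder inside the rails, gripper upright, with its front area near the lip hidden by the can. The pressure is now 11 N, so I'll advance in small steps.

Request:
{"fn": "send_rows", "kwargs": {"series": [{"ax": 0,"ay": 0,"az": 0,"dx": 0,"dy": 0.1,"dz": 0,"hand": 1},{"ax": 0,"ay": 0,"az": 0,"dx": 0,"dy": 0.2,"dz": 0,"hand": 1},{"ax": 0,"ay": 0,"az": 0,"dx": 0,"dy": 0.3,"dz": -0.02,"hand": 1},{"ax": 0,"ay": 0,"az": 0,"dx": 0,"dy": 0.4,"dz": -0.03,"hand": 1},{"ax": 0,"ay": 0,"az": 0,"dx": 0,"dy": 0.4,"dz": -0.03,"hand": 1}]}}

```text
clock: 8.9
eef_pos: [516.0, 157.1, 43.4]
tool_rot: [-3.138, -0.001, 1.669]
force: [-5.0, -0.5, 9.8]
width: 8.7
gripper_force: 60.2
```

Run:
```python
from h import *
from cell import *
s=read_state();print(s["torque"]);go(s,(505+29.4,155.6+2.9,43.4),1.670)
```

```text
[-0.07814988  1.01127599  0.04586424]
d cm [-0.04  1.84 -0.01] a [-0.004 -0.001 -0.001] | pos [516.  157.1  43.4] rot [-3.138e+00 -1.000e-03  1.669e+00] F [-5.  -0.5  9.8] w 8.7 t 8.9
```

It slides with 5 N. Continue.

Request:
{"fn": "send_rows", "kwargs": {"series": [{"ax": 0,"ay": 0,"az": 0,"dx": 0,"dy": 0.15,"dz": 0,"hand": 1},{"ax": 0,"ay": 0,"az": 0,"dx": 0,"dy": 0.3,"dz": 0,"hand": 1},{"ax": 0,"ay": 0,"az": 0,"dx": 0,"dy": 0.45,"dz": 0,"hand": 1},{"ax": 0,"ay": 0,"az": 0,"dx": 0,"dy": 0.6,"dz": 0,"hand": 1},{"ax": 0,"ay": 0,"az": 0,"dx": 0,"dy": 0.75,"dz": 0,"hand": 1},{"ax": 0,"ay": 0,"az": 0,"dx": 0,"dy": 0.75,"dz": 0,"hand": 1}]}}

```text
clock: 9.5
eef_pos: [522.9, 157.8, 43.4]
tool_rot: [-3.136, -0.001, 1.669]
force: [-6.0, 0.3, 9.2]
width: 8.7
gripper_force: 60.5
```

Run:
```python
from h import *
from cell import *
s=read_state();print(s["torque"]);go(s,(505+29.4,155.6+2.9,43.4),1.670)
```

```text
[-0.17680192  1.19422737 -0.06160357]
d cm [-0.04  1.16 -0.01] a [-0.005 -0.001 -0.001] | pos [522.9 157.8  43.4] rot [-3.136e+00 -1.000e-03  1.669e+00] F [-6.   0.3  9.2] w 8.7 t 9.5
```

Request:
{"fn": "send_rows", "kwargs": {"series": [{"ax": 0,"ay": 0,"az": 0,"dx": 0,"dy": 0.2,"dz": 0,"hand": 1},{"ax": 0,"ay": 0,"az": 0,"dx": 0,"dy": 0.4,"dz": 0,"hand": 1},{"ax": 0,"ay": 0,"az": 0,"dx": 0,"dy": 0.6,"dz": -0.02,"hand": 1},{"ax": 0,"ay": 0,"az": 0,"dx": 0,"dy": 0.8,"dz": -0.03,"hand": 1},{"ax": 0,"ay": 0,"az": 0,"dx": 0,"dy": 1.0,"dz": -0.04,"hand": 1},{"ax": 0,"ay": 0,"az": 0,"dx": 0,"dy": 1.1,"dz": -0.05,"hand": 1},{"ax": 0,"ay": 0,"az": 0,"dx": 0,"dy": 1.1,"dz": -0.05,"hand": 1}]}}

```text
clock: 10.2
eef_pos: [528.4, 158.4, 43.3]
tool_rot: [-3.126, -0.002, 1.669]
force: [-16.4, -1.2, 16.0]
width: 8.5
gripper_force: 61.5
```

Run:
```python
from h import *
from cell import *
s=read_state();print(s["torque"]);go(s,(505+29.4,155.6+2.9,43.4),1.670)
```

```text
[-0.44045016  3.02364864  0.00812215]
d cm [-0.05  0.6  -0.02] a [-0.016 -0.002 -0.001] | pos [528.4 158.4  43.3] rot [-3.126e+00 -2.000e-03  1.669e+00] F [-16.4  -1.2  16. ] w 8.5 t 10.2
```

Request:
{"fn": "send_rows", "kwargs": {"series": [{"ax": -0.005,"ay": 0,"az": 0,"dx": 0,"dy": 0.15,"dz": -0.01,"hand": 1},{"ax": -0.01,"ay": 0,"az": 0,"dx": 0,"dy": 0.3,"dz": -0.02,"hand": 1},{"ax": -0.015,"ay": 0,"az": 0,"dx": 0,"dy": 0.45,"dz": -0.02,"hand": 1},{"ax": -0.015,"ay": 0,"az": 0,"dx": 0,"dy": 0.6,"dz": -0.03,"hand": 1},{"ax": -0.015,"ay": 0,"az": 0,"dx": 0,"dy": 0.6,"dz": -0.03,"hand": 1},{"ax": -0.015,"ay": 0,"az": 0,"dx": 0,"dy": 0.6,"dz": -0.03,"hand": 1}]}}

```text
clock: 10.8
eef_pos: [531.6, 158.7, 43.2]
tool_rot: [-3.136, -0.002, 1.67]
force: [-20.0, -2.4, 19.6]
width: 8.6
gripper_force: 61.9
```

Run:
```python
from h import *
from cell import *
s=read_state();print(s["torque"]);go(s,(505+29.4,155.6+2.9,43.4),1.670)
```

```text
[-0.64596764  4.17976442 -0.00756454]
d cm [-0.05  0.27 -0.02] a [-0.006 -0.002 -0.   ] | pos [531.6 158.7  43.2] rot [-3.136e+00 -2.000e-03  1.670e+00] F [-20.   -2.4  19.6] w 8.6 t 10.8
```

Request:
{"fn": "send_rows", "kwargs": {"series": [{"ax": -0.005,"ay": 0,"az": 0,"dx": 0,"dy": 0.15,"dz": -0.04,"hand": 1},{"ax": -0.008,"ay": 0,"az": 0,"dx": 0,"dy": 0.3,"dz": -0.06,"hand": 1},{"ax": -0.01,"ay": 0,"az": 0,"dx": 0,"dy": 0.4,"dz": -0.08,"hand": 1},{"ax": -0.01,"ay": 0,"az": 0,"dx": 0,"dy": 0.4,"dz": -0.08,"hand": 1},{"ax": -0.01,"ay": 0,"az": 0,"dx": 0,"dy": 0.4,"dz": -0.08,"hand": 1}]}}

```text
clock: 11.3
eef_pos: [533.9, 159.0, 43.2]
tool_rot: [3.141, -0.002, 1.67]
force: [-20.9, -3.8, 15.5]
width: 8.6
gripper_force: 61.5
```

Run:
```python
from h import *
from cell import *
s=read_state();print(s["torque"]);go(s,(505+29.4,155.6+2.9,43.4),1.670)
```

```text
[-0.74994631  4.64461457 -0.02568119]
d cm [-0.05  0.05 -0.02] a [ 0.    -0.002 -0.   ] | pos [533.9 159.   43.2] rot [ 3.141e+00 -2.000e-03  1.670e+00] F [-20.9  -3.8  15.5] w 8.6 t 11.3
```

Request:
{"fn": "send_rows", "kwargs": {"series": [{"ax": 0,"ay": 0,"az": 0,"dx": 0,"dy": 0.1,"dz": 0,"hand": 1},{"ax": 0,"ay": 0,"az": 0,"dx": 0,"dy": 0.2,"dz": 0,"hand": 1},{"ax": 0,"ay": 0,"az": 0,"dx": 0,"dy": 0.3,"dz": -0.01,"hand": 1},{"ax": 0,"ay": 0,"az": 0,"dx": 0,"dy": 0.3,"dz": -0.01,"hand": 1}]}}

```text
clock: 11.7
eef_pos: [533.9, 158.9, 43.2]
tool_rot: [-3.136, -0.003, 1.67]
force: [-26.6, -4.6, 20.4]
width: 8.7
gripper_force: 62.3
```

Run:
```python
from h import *
from cell import *
s=read_state();print(s["torque"]);go(s,(505+29.4,155.6+2.9,43.4),1.670)
```

```text
[-0.90734071  5.6748411   0.05601252]
d cm [-0.05  0.04 -0.02] a [-0.005 -0.003 -0.   ] | pos [533.9 158.9  43.2] rot [-3.136e+00 -3.000e-03  1.670e+00] F [-26.6  -4.6  20.4] w 8.7 t 11.7
```

Request:
{"fn": "send_rows", "kwargs": {"series": [{"ax": 0,"ay": 0,"az": 0,"dx": 0,"dy": 0.1,"dz": -0.02,"hand": 1},{"ax": 0,"ay": 0,"az": 0,"dx": 0,"dy": 0.1,"dz": -0.02,"hand": 1},{"ax": 0,"ay": 0,"az": 0,"dx": 0,"dy": 0.1,"dz": -0.02,"hand": 1},{"ax": 0,"ay": 0,"az": 0,"dx": 0,"dy": 0.1,"dz": -0.02,"hand": 1},{"ax": 0,"ay": 0,"az": 0,"dx": 0,"dy": 0.1,"dz": -0.02,"hand": 1}]}}

```text
clock: 12.2
eef_pos: [534.0, 158.9, 43.2]
tool_rot: [-3.134, -0.003, 1.67]
force: [-28.3, -4.5, 21.6]
width: 8.7
gripper_force: 62.3
```

Run:
```python
from h import *
from cell import *
s=read_state();print(s["torque"]);go(s,(505+29.4,155.6+2.9,43.4),1.670)
g2=get_image("scene");g=get_image("top")
cv2.imwrite("pics/s4.png",np.hstack([cv2.resize(g["pixels"][110:270,205:365,::-1],(400,400),interpolation=2),cv2.resize(g2["pixels"][150:250,220:320,::-1],(400,400),interpolation=2)]))
```

```text
[-0.95070182  5.89140192  0.07710087]
d cm [-0.05  0.04 -0.02] a [-0.007 -0.003  0.   ] | pos [534.  158.9  43.2] rot [-3.134e+00 -3.000e-03  1.670e+00] F [-28.3  -4.5  21.6] w 8.7 t 12.2
```

View pics/s4.png

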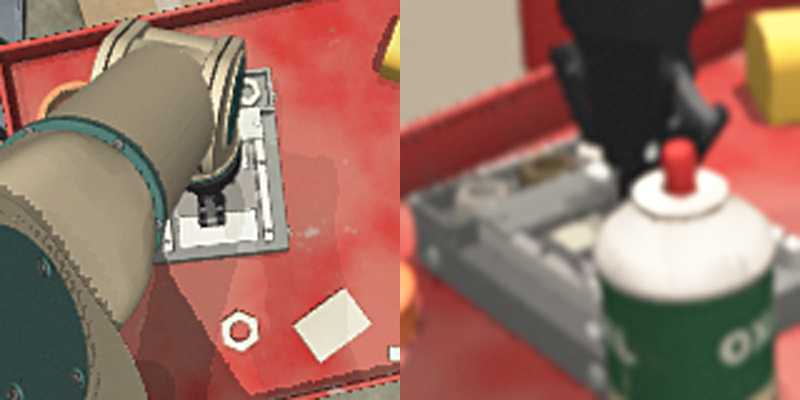

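The lip at crop (540,210) now covers the holder's front edge, and the card shows just behind it at (575,235). The nut (240,330) and offcut (332,325) are unmoved. The holder doesn't move under extra push, so it is on the stops.

```bash
python3 -c "
from cell import finish_job
print(finish_job())"
```

```text
the job is handed in; nothing more can be done
None
```

I handed the job in with the label holder under the lip, still gripped and pressed down (about 22 N). It is held home against the stops with about 28 N of push, within about 1 mm of the expected home position. It did not move under extra push, though the stops and clip are hidden from both cameras; the nut and offcut look unmoved, and I didn't check the tape roll.

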